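Check-weigh a tin from the sprung holder

TASK

A customer wants one of the round tins of nuts check-weighed: take the top tin from the spring-loaded holder of round tins, drawing it straight up so that the next one rises into its place, and stand it upright in the middle of the counter scale's pan without dropping it. Take only that one, and leave the square tins in their own holder.

Things in the scene. Friction and masses are not known exactly. Their poses are not given: they have to be found in the camera images.
- round_top_center (a point): Centre (half-way up) of the tin to take: plain metal, round, 56 mm wide, 30 mm tall, about 80 g, the top one of three in the round-tin holder, centre 150 to 160 mm above the counter; z up. Its upper 26 mm or more stand clear above the holder's rods; grip only its upper 25 mm, as the next tin, equally wide, lies right beneath. An identical tin lying loose on the counter beyond the holder is not wanted.
- round_next_center (a point): Centre of the second round tin, same size, 30 mm beneath the first; z up. It stays in the holder and rises about 30 mm when the top one goes. Holder: dark drum 60 mm tall, 120 mm wide at the foot; four slim steel rods round the stack, tops 139 mm above the counter; soft spring lift (26 N/m) that yields about 12 mm when pressed and rises about one tin's height per tin taken.
- pan_center (a point): Middle of the upper face of the scale's pan: a flat level steel plate, 140 mm (x) by 160 mm (y), with no rim, 67 mm above the counter, on a grey fixed counter scale 190 mm by 170 mm whose dark keypad strip lies at the -x end, 72 to 114 mm from this point along -x. z points up.
- square_top_center (a point): Centre of the top tin of the other holder, which is like the first but carries square metal tins, 56 mm by 56 mm and 30 mm tall, between four steel corner angles; not to be disturbed. z points up.
Not all that is in view belongs to the job. Leave any orange or turquoise look-alike of the part that bears round_next_center alone.

How it is judged:
By the outcome, as a careful person would: the job done as asked, in the order asked, and still so for the second after the job is handed in, with the robot touching nothing.
It also fails if it takes over 48 s, if anything falls off the work surface, if the arm or the gripper's body presses on something with over 40 N, if the wrist force passes 120 N, or if a joint passes its speed limit or range.

ROBOT

A 6-joint arm with a two-finger parallel gripper is mounted at the origin on the work surface. World frame = base frame: x ahead of the robot, y to its left, z up, the work surface at z = 0. Lengths are in m, angles in degrees, forces in N, time in s.
With the tool pointing down it reaches from about 0.3 to 0.75 m from the base axis. Payload 8.5 kg.
Tool frame: the origin (TCP) lies midway between the tips of the shut fingers; the grasp point (between the pads) lies 19 mm behind it; z points along the fingers, x is the direction in which the jaws open and shut, and the axes are right-handed (so a half turn about z gives the same grasp; the last joint's range is limited). The gripper opens to 85 mm and grips with 20 to 120 N. Pads are 22 mm wide; open, the fingers measure 114 mm over their backs; the gripper's body (76 mm by 85 mm) begins 54 mm behind the grasp point. The pads swing forward as they close: fully open they stand 13 mm farther back than shut.
Start: joints at [-79.085, 21.807, 74.336, -0, 83.858, -12.336], TCP at [0.217, -0.505, 0.231] pointing down, gripper open.
Joint ranges: [-178.18, 178.18], [-50.72, 133.34], [12.68, 142.11], [-81.47, 261.47], [9.98, 163.14], [-165.26, 165.26]. Speed limits (degrees/s): [136.94, 136.94, 180, 180, 180, 180].

INTERFACE

Orientations are given as [roll, pitch, yaw] about the fixed x, y, z axes, in that order (R = Rz(yaw) Ry(pitch) Rx(roll)).
In Python, from plant import env, read_camera, nets gives the robot as it stands. The module is installed in compiled form; this text tells all that it offers.
- The arm moves only by the shell command python3 -m pendant 'ROWS' [OPENING] [FORCE]. ROWS is JSON, a list of rows, each an object of numbers: "tx", "ty", "tz": the shift along the tool's x, y, z in cm; "turn": the turn about the tool's z in rad. A call has exactly 8 rows; each row is the pose to reach, as a shift and turn from the pose commanded when the call began, along the tool's axes at that moment; what a row does not reach only later rows make up. A row lasts 1/10 s, in which the tool goes at most 50 mm and 8.59 degrees, less where a joint would pass 70% of its speed; a pose out of reach is approached as far as the arm can. A call with a gripper value outside its range is refused whole. OPENING is the opening, from 0 (shut) to 1 (fully open), set as the call begins (- or left out, the last holds). The fingers move at their own pace and stop on an object; FORCE is the grip in N (left out, the last holds). Time passes only in rows, so rows that repeat a pose let the fingers close, or fill a call up. It gives the time, the measured TCP pose, the force and the opening at its end, in the units of the state.
- env.state(): the state, without advancing time (a new reading comes with each control period).
- read_camera(name): name is "side" or "top"; returns a dict with "color" (420x560x3 uint8, red, green, blue), "range_z" (420x560 float32, m along the optical axis (not along the pixel's ray), 0 where there is no reading), "K" (3x3 intrinsics, pixels), "xyz" and "rotation" of the camera in the world. Camera axes: x right, y up, looking along -z (the intrinsics and any distortion apply to the point x, -y, -z); pixel columns grow to the right and rows downward; lengths in m; the calibration is good to about 2 mm. A picture is of the moment at which its call begins.
- env.sign_off(): hands the job in, once; it reports no verdict.
Trained networks look in a picture, given as the dict that the camera call returned (one of the last four; its "shot" number tells which), for a name from the list of things; names that differ only in an ending like _2 or _b are one class to them, and where a whole thing is asked for, a point or a joint stands for the part that bears it (a point fixed in the world has none). Each returns a list of dicts, best first, with "conf" (0 to 1); they miss things now and then, are a little off and sometimes report something else, mostly with a low value. They report only what shows in the picture. A call takes as long as a camera call. They do not tell look-alikes from the thing itself.
- nets.look_for(picture, thing): "position" ([x, y, z] in m, in the coordinates of the camera as it stood for that picture, good to about 4 mm: the middle of the surface that is visible of it).
The state is a dict: "t": time; "joint_pos": joint angles; "qd": joint speeds; "joint_efforts": joint torques, N m; "position": TCP position; "eef_rot": TCP orientation; "force": force on the tool from outside, world axes, zero at the start; "ft_torque": the same for the moment, N m; "grip_width": finger opening in m.
Only numpy, scipy, OpenCV 4.12 (cv2) and the standard library are available. Lean on these libraries where they do the work, as an engineer would, in place of code of your own. Each camera call takes 0.05 s, during which the arm holds its last target.

## Working session

There is one attempt and no reset: what is moved stays moved. The work goes in short steps, Python scripts to look and compute and a shell command to move; the robot and the scene stay as the last step left them, time stands still between calls to the robot, and variables do not carry over. Pictures are saved under pics/ and viewed, and the job is handed in when it is done.

```bash
mkdir -p pics
cat > h.py <<'E'
import numpy as np,cv2
from plant import env, read_camera, nets
np.set_printoptions(precision=4,suppress=True)
def pts(c):
    K=np.array(c["K"]);z=c["range_z"];v,u=np.mgrid[:z.shape[0],:z.shape[1]]
    x=(u-K[0,2])/K[0,0]*z;y=(v-K[1,2])/K[1,1]*z
    P=np.stack([x,-y,-z],-1)
    return P@np.array(c["rotation"]).T+np.array(c["xyz"])
def w(c,p): return np.array(c["rotation"])@np.array(p)+np.array(c["xyz"])
E
python3 - <<'E'
from h import *
print(env.state())
for n in("top","side"):
    c=read_camera(n);cv2.imwrite(f"pics/{n}0.png",c["color"][...,::-1]);np.savez(f"{n}0.npz",**{k:c[k] for k in("color","range_z","K","xyz","rotation")})
    print(n,c["K"],c["xyz"],c["rotation"],c.keys())
    for t in("round_top_center","round_next_center","pan_center","square_top_center"):
        for d in nets.look_for(c,t): print(t,round(d["conf"],2),w(c,d["position"]))
E
```

```text
{'t': 0.0, 'joint_pos': array([-79.0845,  21.8416,  74.3858,   0.0004,  83.8579, -12.3359]), 'qd': array([ 0.0365,  0.0807,  0.0542,  0.0393, -0.0148, -0.0655]), 'joint_efforts': array([ -0.0003, -44.846 , -23.1278,  -0.0002,   0.0047,  -0.    ]), 'position': array([ 0.2171, -0.505 ,  0.2307]), 'eef_rot': array([-179.9814,    0.0833,  -66.7486]), 'force': array([0.0981, 0.221 , 0.1897]), 'ft_torque': array([ 0.0198,  0.0451, -0.0032]), 'grip_width': 0.08524723833475031}
top [[510.7067   0.     278.6885]
 [  0.     510.7067 208.3567]
 [  0.       0.       1.    ]] [0.4586 0.0377 1.2562] [  3.3007   0.8338 -89.5748] dict_keys(['color', 'range_z', 'K', 'xyz', 'rotation', 'shot'])
round_top_center 0.71 [97.4972 97.0763 98.2948]
round_next_center 0.71 [110.8106 110.3897 111.6082]
round_next_center 0.69 [109.5159 109.0951 110.3135]
round_next_center 0.61 [108.9888 108.5679 109.7864]
pan_center 0.76 [107.8415 107.4206 108.6391]
pan_center 0.49 [97.3489 96.928  98.1465]
square_top_center 0.73 [97.4917 97.0709 98.2894]
side [[443.6732   0.     269.5709]
 [  0.     443.6732 209.3462]
 [  0.       0.       1.    ]] [0.2633 0.7212 0.74  ] [  49.5131   -0.2108 -156.9447] dict_keys(['color', 'range_z', 'K', 'xyz', 'rotation', 'shot'])
round_top_center 0.9 [115.308  115.7659 115.7847]
round_next_center 0.88 [111.4326 111.8905 111.9093]
round_next_center 0.82 [116.7254 117.1833 117.2021]
round_next_center 0.72 [143.247  143.7049 143.7237]
round_next_center 0.53 [117.4046 117.8625 117.8813]
round_next_center 0.53 [194.1336 194.5915 194.6103]
pan_center 0.68 [194.6494 195.1073 195.1261]
square_top_center 0.85 [147.6685 148.1264 148.1452]
```

Rotation is roll/pitch/yaw; fix the helper.

```bash
cat > h.py <<'E'
import numpy as np,cv2
from scipy.spatial.transform import Rotation as R
from plant import env, read_camera, nets
np.set_printoptions(precision=4,suppress=True)
def rot(c): return R.from_euler("xyz",np.array(c["rotation"]),degrees=True).as_matrix()
def pts(c):
    K=np.array(c["K"]);z=c["range_z"];v,u=np.mgrid[:z.shape[0],:z.shape[1]]
    P=np.stack([(u-K[0,2])/K[0,0]*z,-(v-K[1,2])/K[1,1]*z,-z],-1)
    return P@rot(c).T+np.array(c["xyz"])
def px(c,p):
    q=(np.array(p)-np.array(c["xyz"]))@rot(c);K=np.array(c["K"])
    return (K[0,2]+K[0,0]*q[0]/-q[2],K[1,2]+K[1,1]*q[1]/q[2])
def w(c,p): return rot(c)@np.array(p)+np.array(c["xyz"])
E
python3 - <<'E'
from h import *
for n in("top","side"):
    c=read_camera(n)
    for t in("round_top_center","round_next_center","pan_center","square_top_center"):
        for d in nets.look_for(c,t): q=w(c,d["position"]);print(n,t,round(d["conf"],2),q,np.round(px(c,q)))
E
```

```text
top round_top_center 0.62 [0.5248 0.2669 0.1691] [179. 206.]
top round_next_center 0.97 [0.6511 0.1599 0.0333] [236. 158.]
top round_next_center 0.97 [0.405  0.3667 0.0301] [149. 259.]
top round_next_center 0.84 [0.5071 0.4065 0.0326] [133. 216.]
top round_next_center 0.58 [0.5219 0.2458 0.134 ] [192. 208.]
top pan_center 0.65 [ 0.5325 -0.2747  0.0678] [421. 207.]
top square_top_center 0.73 [0.5142 0.0206 0.1697] [294. 212.]
side round_top_center 0.9 [0.5225 0.2809 0.1733] [229. 269.]
side round_next_center 0.94 [0.6484 0.172  0.0289] [204. 262.]
side round_next_center 0.79 [0.5147 0.295  0.1308] [231. 293.]
side round_next_center 0.78 [0.5067 0.4206 0.027 ] [205. 388.]
side round_next_center 0.66 [0.3967 0.3793 0.0299] [275. 390.]
side pan_center 0.93 [ 0.5202 -0.2375  0.0542] [320. 166.]
side square_top_center 0.69 [0.5094 0.0339 0.1706] [289. 190.]
```

View pics/top0.png

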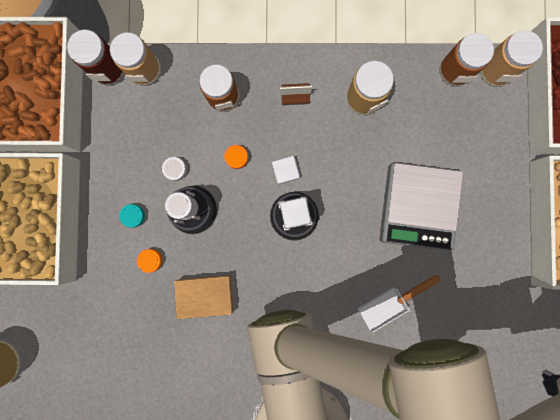

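View pics/side0.png

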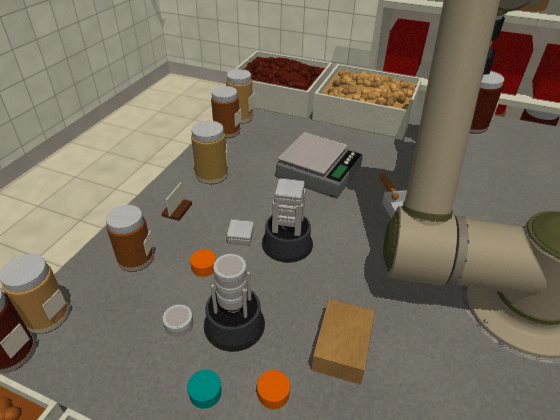

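The top view shows the round tin at about (180,206), the square tins at (296,213), the loose tin at (173,168) and the pan at (427,195). Next I'll measure these from the depth images.

Run:
```python
from h import *
for n in("top","side"):
    c=dict(np.load(f"{n}0.npz"));P=pts(c)
    def fit(name,box,zlo,zhi):
        x0,x1,y0,y1=box;m=(P[...,0]>x0)&(P[...,0]<x1)&(P[...,1]>y0)&(P[...,1]<y1)&(P[...,2]>zlo)&(P[...,2]<zhi)&(c["range_z"]>0)
        q=P[m]
        if len(q)<20: print(n,name,len(q));return
        (cx,cy),r=cv2.minEnclosingCircle(q[:,:2].astype(np.float32))
        print(n,name,len(q),"z",np.median(q[:,2]),"mean",q.mean(0)[:2],"circ",cx,cy,r,"rect",cv2.minAreaRect(q[:,:2].astype(np.float32)), np.percentile(q,[1,99],axis=0).ravel())
    fit("round",(.45,.6,.2,.36),.160,.185)
    fit("square",(.45,.58,-.05,.1),.158,.19)
    fit("pan",(.40,.70,-.42,-.1),.058,.075)
    fit("any high",(.3,.8,-.42,.45),.09,.19)
c=dict(np.load("top0.npz"));cr=c["color"][150:260,120:250];cv2.imwrite("pics/topcrop.png",cv2.resize(cr,None,fx=6,fy=5,interpolation=3)[:600,:780,::-1])
c=dict(np.load("side0.npz"));cr=c["color"][240:360,180:290];cv2.imwrite("pics/sidecrop.png",cv2.resize(cr,None,fx=5,fy=5,interpolation=3)[...,::-1])
for p in [(.52,.27,.139)]: pass
```

```text
top round 561 z 0.17279993246539238 mean [0.5261 0.2689] circ 0.5264022946357727 0.26942506432533264 0.028485627844929695 rect ((0.5262098908424377, 0.26942604780197144), (0.05547312647104263, 0.05538865178823471), 10.117093086242676) [0.4991 0.2428 0.1656 0.5524 0.2963 0.1775]
top square 703 z 0.16997558437083615 mean [0.5128 0.0195] circ 0.5127446055412292 0.019326092675328255 0.03793669119477272 rect ((0.5130635499954224, 0.019478777423501015), (0.05705498531460762, 0.05700951814651489), 12.930023193359375) [ 0.4836 -0.0106  0.1649  0.5434  0.0491  0.1749]
top pan 4182 z 0.06721092858334954 mean [ 0.5554 -0.2839] circ 0.5419585704803467 -0.2824626863002777 0.11476702243089676 rect ((0.5366494059562683, -0.28204044699668884), (0.1606208086013794, 0.18130290508270264), 82.88694763183594) [ 0.4676 -0.3638  0.059   0.6282 -0.2036  0.0725]
top any high 2729 z 0.1517259495428782 mean [0.6319 0.0714] circ 0.5958369374275208 0.023229340091347694 0.2959150969982147 rect ((0.6244986653327942, 0.09535366296768188), (0.3996926546096802, 0.5476533770561218), 66.69098663330078) [ 0.4799 -0.1862
[... 466 characters left out ...]
023427210748195648), (0.05686282366514206, 0.05967932194471359), 12.68183708190918) [ 0.4828 -0.0059  0.1585  0.5423  0.0551  0.1724]
side pan 1681 z 0.06709830218496915 mean [ 0.5555 -0.2752] circ 0.5587369203567505 -0.28173738718032837 0.10566868633031845 rect ((0.5448195934295654, -0.27973201870918274), (0.164080411195755, 0.16628167033195496), 83.4161605834961) [ 0.4842 -0.3612  0.0627  0.6291 -0.1982  0.0702]
side any high 4313 z 0.13628507998765305 mean [0.5916 0.1382] circ 0.594120442867279 0.02776220254600048 0.2945118248462677 rect ((0.6259093284606934, 0.10217125713825226), (0.3909247815608978, 0.546809196472168), 66.13652801513672) [ 0.4783 -0.1665  0.0911  0.7988  0.3007  0.1748]
```

```bash
ls pics
```

```text
side0.png
sidecrop.png
top0.png
topcrop.png
```

View pics/topcrop.png

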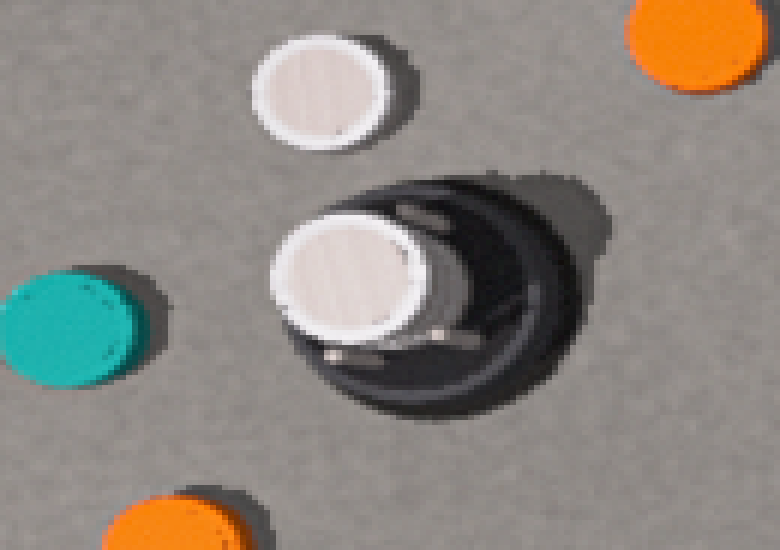

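View pics/sidecrop.png

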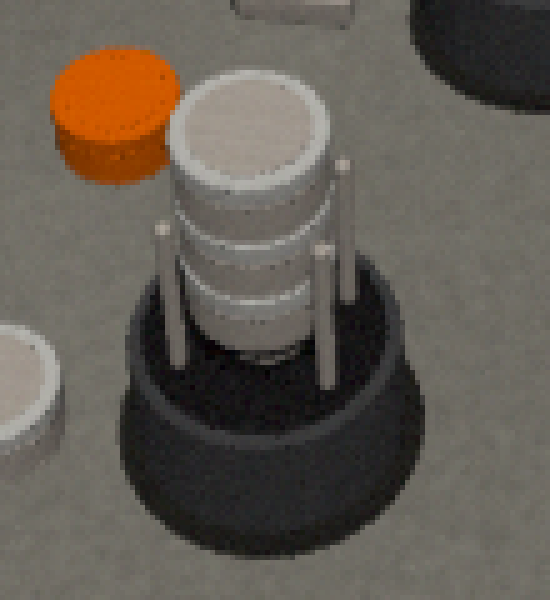

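Tin axis is at about (0.5265, 0.271), with its top at 0.173, and the pan's z is 0.067. The tin is round, so I'll keep the yaw at -66.75° and move over it: about -59.1 cm along tool x and -59.1 cm along tool y.

```bash
python3 -m pendant '[{"tx":-1.5,"ty":-1.5},{"tx":-4,"ty":-4},{"tx":-7,"ty":-7},{"tx":-10,"ty":-10},{"tx":-13,"ty":-13},{"tx":-16,"ty":-16},{"tx":-19,"ty":-19},{"tx":-22,"ty":-22}]' 1 40; python3 -m pendant '[{"tx":-3,"ty":-3},{"tx":-6,"ty":-6},{"tx":-9,"ty":-9},{"tx":-12,"ty":-12},{"tx":-15,"ty":-15},{"tx":-18,"ty":-18},{"tx":-20,"ty":-20},{"tx":-22,"ty":-22}]'
```

```text
invalid input
invalid input
```

```bash
python3 -m pendant '[{"tx":-1.5,"ty":-1.5,"tz":0,"turn":0},{"tx":-4,"ty":-4,"tz":0,"turn":0},{"tx":-7,"ty":-7,"tz":0,"turn":0},{"tx":-10,"ty":-10,"tz":0,"turn":0},{"tx":-13,"ty":-13,"tz":0,"turn":0},{"tx":-16,"ty":-16,"tz":0,"turn":0},{"tx":-19,"ty":-19,"tz":0,"turn":0},{"tx":-22,"ty":-22,"tz":0,"turn":0}]' 1 40
```

```text
t: 1.8
position: [0.3327, -0.2148, 0.2315]
eef_rot: [-180.0, -0.0, -66.8]
force: [1.7, 0.3, 0.8]
grip_width: 0.0856
```

```bash
python3 -m pendant '[{"tx":-3,"ty":-3,"tz":0,"turn":0},{"tx":-6,"ty":-6,"tz":0,"turn":0},{"tx":-9,"ty":-9,"tz":0,"turn":0},{"tx":-12,"ty":-12,"tz":0,"turn":0},{"tx":-15,"ty":-15,"tz":0,"turn":0},{"tx":-18,"ty":-18,"tz":0,"turn":0},{"tx":-20,"ty":-20,"tz":0,"turn":0},{"tx":-22,"ty":-22,"tz":0,"turn":0}]'; python3 -m pendant '[{"tx":-2,"ty":-2,"tz":0,"turn":0},{"tx":-5,"ty":-5,"tz":0,"turn":0},{"tx":-8,"ty":-8,"tz":0,"turn":0},{"tx":-11,"ty":-11,"tz":0,"turn":0},{"tx":-13,"ty":-13,"tz":0,"turn":0},{"tx":-14.5,"ty":-14.5,"tz":0,"turn":0},{"tx":-15.1,"ty":-15.1,"tz":0,"turn":0},{"tx":-15.1,"ty":-15.1,"tz":0,"turn":0}]'
python3 - <<'E'
from h import *
s=env.state();print(s["t"],s["position"],s["eef_rot"],s["force"],s["joint_pos"])
c=read_camera("side");np.savez("side1.npz",**{k:c[k] for k in("color","range_z","K","xyz","rotation")});cv2.imwrite("pics/side1.png",c["color"][...,::-1])
E
```

```text
t: 2.6
position: [0.448, 0.0743, 0.2314]
eef_rot: [-180.0, -0.0, -66.7]
force: [0.4, -0.8, -0.0]
grip_width: 0.0858
t: 3.4
position: [0.5268, 0.2713, 0.231]
eef_rot: [180.0, -0.0, -66.7]
force: [-0.4, 0.3, 0.2]
grip_width: 0.0853
3.4 [0.5268 0.2713 0.231 ] [179.9731  -0.0003 -66.6957] [-0.4352  0.3491  0.2268] [15.8172 26.1707 67.235  -0.0039 86.6209 82.513 ]
```

View pics/side1.png

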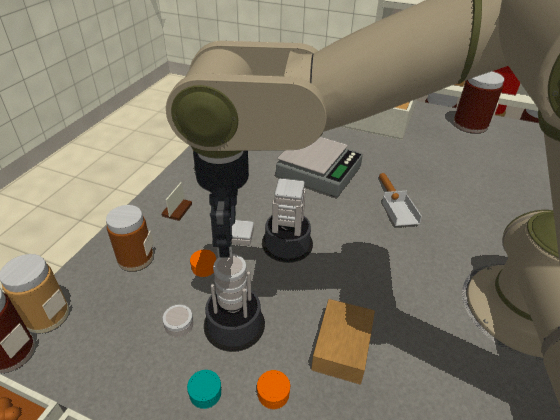

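The gripper is above the tin, with its near finger at about (224,225) and the tin top at (230,270). I'll compare finger depth points with the tin in the same camera.

Run:
```python
from h import *
c=dict(np.load("side1.npz"));P=pts(c)
t=np.array([.5268,.2713]);a=np.radians(-66.7);X=np.array([np.cos(a),np.sin(a)]);Y=np.array([np.sin(a),-np.cos(a)])
d=P[...,:2]-t;u=d@X;v=d@Y;z=P[...,2]
m=(abs(u)<.09)&(abs(v)<.06)&(z>.19)&(z<.45)&(c["range_z"]>0)
print("n",m.sum())
for lo in np.arange(.19,.40,.01):
    k=m&(z>=lo)&(z<lo+.01)
    if k.sum()>3: print(round(lo,2),k.sum(),"u",np.percentile(u[k],[2,50,98]),"v",np.percentile(v[k],[2,50,98]))
k=(abs(u)<.05)&(abs(v)<.05)&(z>.162)&(z<.185)
print("tin", k.sum(), cv2.minEnclosingCircle(np.stack([u[k],v[k]],1).astype(np.float32)), z[k].max(), np.median(z[k]))
cr=c["color"][180:300,170:290];cv2.imwrite("pics/side1c.png",cv2.resize(cr,None,fx=5,fy=5,interpolation=3)[...,::-1])
```

```text
n 3699
0.24 22 u [-0.0511 -0.0496  0.0413] v [-0.0099  0.0017  0.0093]
0.25 58 u [-0.0581 -0.0516  0.0468] v [-0.0114  0.0021  0.0105]
0.26 65 u [-0.0593 -0.057  -0.0491] v [-0.0108  0.0016  0.0103]
0.27 27 u [-0.058  -0.0573 -0.0516] v [-0.0066  0.0006  0.0084]
0.28 7 u [-0.0541 -0.0522 -0.0471] v [0.0112 0.0116 0.0129]
0.29 132 u [-0.0763 -0.0719 -0.0432] v [-0.0127  0.0005  0.0121]
0.3 111 u [-0.0754 -0.071  -0.0384] v [-0.0117  0.0021  0.0144]
0.31 127 u [-0.0742 -0.0715  0.019 ] v [-0.0121  0.0099  0.0164]
0.32 194 u [-0.0733 -0.0689  0.0098] v [-0.0169  0.0036  0.0176]
0.33 256 u [-0.0716 -0.0387 -0.0126] v [-0.0197  0.0038  0.0189]
0.34 321 u [-0.0705 -0.0621 -0.0324] v [-0.0116  0.0004  0.0114]
0.35 105 u [-0.0643 -0.0381 -0.032 ] v [-0.0107  0.0006  0.0115]
0.36 260 u [-0.0392 -0.0349 -0.0094] v [-0.0325  0.0039  0.0357]
0.37 302 u [-0.0395 -0.0336 -0.0093] v [-0.0343  0.0044  0.0359]
0.38 314 u [-0.0396 -0.0343 -0.0111] v [-0.0335  0.003   0.035 ]
0.39 325 u [-0.0394 -0.0345 -0.0114] v [-0.0339  0.0034  0.0353]
tin 694 ((-0.0017038558144122362, -0.001066370285116136), 0.028540799394249916) 0.17639076217524652 0.17304185198774413
```

View pics/side1c.png

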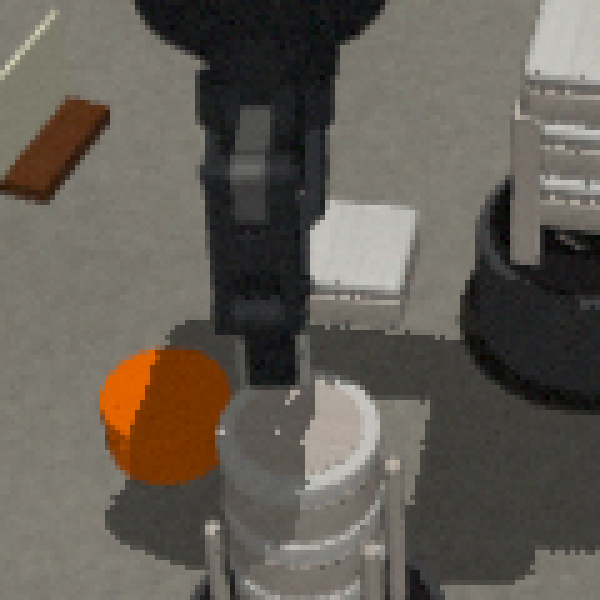

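Fingers and tin show the same camera bias (u about -1.5 mm, v about 0), so the gripper is centred. Next I descend 8.5 cm and close.

```bash
python3 -m pendant '[{"tx":0,"ty":0,"tz":1,"turn":0},{"tx":0,"ty":0,"tz":2.5,"turn":0},{"tx":0,"ty":0,"tz":4,"turn":0},{"tx":0,"ty":0,"tz":5.5,"turn":0},{"tx":0,"ty":0,"tz":6.8,"turn":0},{"tx":0,"ty":0,"tz":7.8,"turn":0},{"tx":0,"ty":0,"tz":8.5,"turn":0},{"tx":0,"ty":0,"tz":8.5,"turn":0}]' 1 40; python3 -m pendant '[{"tx":0,"ty":0,"tz":0,"turn":0},{"tx":0,"ty":0,"tz":0,"turn":0},{"tx":0,"ty":0,"tz":0,"turn":0},{"tx":0,"ty":0,"tz":0,"turn":0},{"tx":0,"ty":0,"tz":0,"turn":0},{"tx":0,"ty":0,"tz":0,"turn":0},{"tx":0,"ty":0,"tz":0,"turn":0},{"tx":0,"ty":0,"tz":0,"turn":0}]' 0 40
python3 - <<'E'
from h import *
s=env.state();print(s["t"],s["position"],s["force"],s["grip_width"])
c=read_camera("side");np.savez("side2.npz",**{k:c[k] for k in("color","range_z","K","xyz","rotation")});cr=c["color"][180:330,150:300];cv2.imwrite("pics/side2.png",cv2.resize(cr,None,fx=4,fy=4,interpolation=3)[...,::-1])
E
```

```text
t: 4.25
position: [0.5264, 0.2705, 0.1455]
eef_rot: [179.9, 0.0, -66.8]
force: [0.6, -0.2, -0.6]
grip_width: 0.0853
t: 5.05
position: [0.5268, 0.271, 0.1463]
eef_rot: [-180.0, 0.0, -66.8]
force: [0.5, 0.5, 1.5]
grip_width: 0.0548
5.05 [0.5268 0.271  0.1463] [0.5278 0.4971 1.5156] 0.05484325131979224
```

View pics/side2.png

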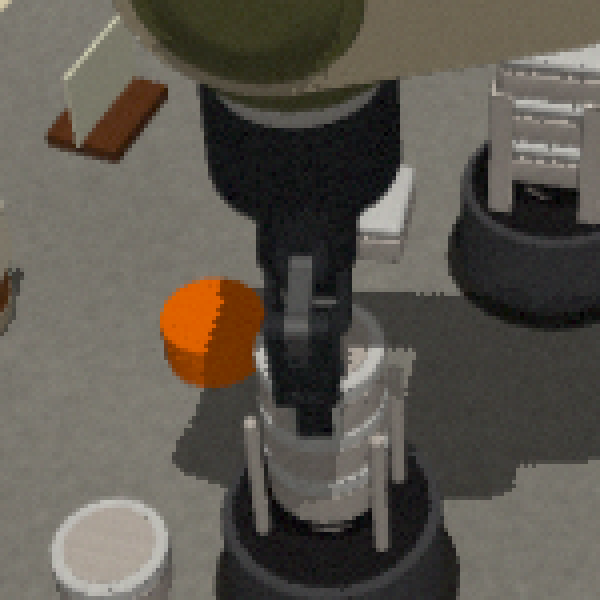

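Fingers hold the top tin (width 54.8 mm). The tip ends at about crop (315,435), just above the seam with the next tin at about (315,447). I'll check the tip height by depth.

Run:
```python
from h import *
c=dict(np.load("side2.npz"));P=pts(c)
g=c["color"].sum(-1)
for r in range(270,294,2):
    print(r,[(g[r,k],np.round(P[r,k],3).tolist()) for k in(227,231)])
```

```text
270 [(np.uint64(75), [0.499, 0.329, 0.232]), (np.uint64(47), [0.492, 0.327, 0.233])]
272 [(np.uint64(66), [0.498, 0.33, 0.228]), (np.uint64(64), [0.493, 0.327, 0.227])]
274 [(np.uint64(73), [0.5, 0.328, 0.221]), (np.uint64(73), [0.493, 0.327, 0.223])]
276 [(np.uint64(48), [0.504, 0.321, 0.208]), (np.uint64(74), [0.494, 0.325, 0.216])]
278 [(np.uint64(86), [0.503, 0.324, 0.206]), (np.uint64(76), [0.495, 0.325, 0.211])]
280 [(np.uint64(94), [0.502, 0.326, 0.203]), (np.uint64(66), [0.497, 0.323, 0.203])]
282 [(np.uint64(75), [0.512, 0.31, 0.177]), (np.uint64(63), [0.506, 0.308, 0.177])]
284 [(np.uint64(81), [0.512, 0.311, 0.173]), (np.uint64(76), [0.505, 0.309, 0.174])]
286 [(np.uint64(50), [0.513, 0.309, 0.166]), (np.uint64(83), [0.506, 0.308, 0.168])]
288 [(np.uint64(68), [0.512, 0.311, 0.163]), (np.uint64(90), [0.507, 0.307, 0.161])]
290 [(np.uint64(290), [0.52, 0.298, 0.139]), (np.uint64(289), [0.514, 0.295, 0.139])]
292 [(np.uint64(294), [0.52, 0.299, 0.135]), (np.uint64(289), [0.514, 0.296, 0.135])]
```

The tips are at z ≈ 0.157, well inside the tin's upper 25 mm. Lifting straight up, slowly at first.

```bash
python3 -m pendant '[{"tx":0,"ty":0,"tz":-0.3,"turn":0},{"tx":0,"ty":0,"tz":-0.8,"turn":0},{"tx":0,"ty":0,"tz":-1.5,"turn":0},{"tx":0,"ty":0,"tz":-2.3,"turn":0},{"tx":0,"ty":0,"tz":-3.2,"turn":0},{"tx":0,"ty":0,"tz":-4.2,"turn":0},{"tx":0,"ty":0,"tz":-5.2,"turn":0},{"tx":0,"ty":0,"tz":-6,"turn":0}]'; python3 -m pendant '[{"tx":0,"ty":0,"tz":-0.8,"turn":0},{"tx":0,"ty":0,"tz":-1.8,"turn":0},{"tx":0,"ty":0,"tz":-3,"turn":0},{"tx":0,"ty":0,"tz":-4,"turn":0},{"tx":0,"ty":0,"tz":-5,"turn":0},{"tx":0,"ty":0,"tz":-5.7,"turn":0},{"tx":0,"ty":0,"tz":-6,"turn":0},{"tx":0,"ty":0,"tz":-6,"turn":0}]'
python3 - <<'E'
from h import *
s=env.state();print(s["t"],s["position"],s["force"],s["grip_width"])
c=read_camera("side");np.savez("side3.npz",**{k:c[k] for k in("color","range_z","K","xyz","rotation")});cr=c["color"][180:330,150:300];cv2.imwrite("pics/side3.png",cv2.resize(cr,None,fx=4,fy=4,interpolation=3)[...,::-1])
P=pts(c);t=np.array([.5268,.2713]);d=P[...,:2]-t;z=P[...,2];k=(np.hypot(d[...,0],d[...,1])<.035)&(z>.155)&(z<.195)
print("next tin top", k.sum(),np.median(z[k]),np.percentile(z[k],[5,95]),P[k].mean(0))
# pan rect
for n in("top","side"):
    c=read_camera(n) if n=="top" else c
    np.savez(n+"3.npz",**{k:c[k] for k in("color","range_z","K","xyz","rotation")})
c=dict(np.load("top3.npz"));cr=c["color"][140:260,360:480];cv2.imwrite("pics/pan3.png",cv2.resize(cr,None,fx=5,fy=5,interpolation=3)[...,::-1])
E
```

```text
t: 5.9
position: [0.5269, 0.271, 0.2075]
eef_rot: [-179.9, -0.0, -66.7]
force: [0.3, 0.0, -0.7]
grip_width: 0.0545
t: 6.7
position: [0.5269, 0.271, 0.2666]
eef_rot: [-180.0, -0.0, -66.8]
force: [0.7, 0.2, -0.9]
grip_width: 0.0547
6.7 [0.5269 0.271  0.2666] [ 0.6528  0.1875 -0.9033] 0.05469383583636281
next tin top 789 0.17001220283747132 [0.1583 0.1719] [0.5246 0.2772 0.1687]
```

View pics/side3.png

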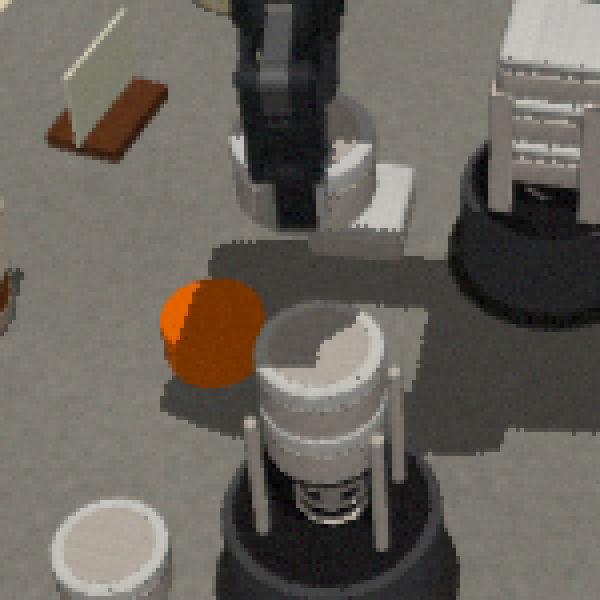

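View pics/pan3.png

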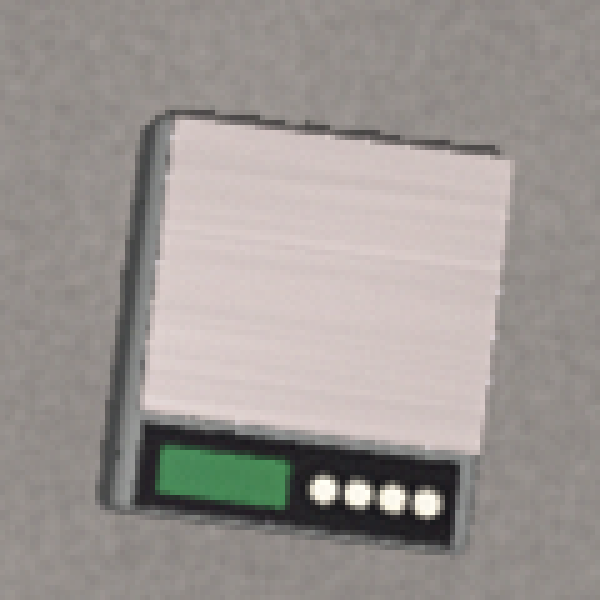

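The tin is held upright at crop (305,165) and the next tin has risen (top at 0.170). Pan corners in the pan crop are (170,118), (513,158), (482,455) and (143,410).

Run:
```python
from h import *
c=dict(np.load("top3.npz"));K=c["K"];M=rot(c);o=c["xyz"]
def ray(u,v):
    d=M@np.array([(u-K[0,2])/K[0,0],-(v-K[1,2])/K[1,1],-1]);return o+d*(.067-o[2])/d[2]
cs=np.array([ray(360+(x+.5)/5-.5,140+(y+.5)/5-.5) for x,y in[(170,118),(513,158),(482,455),(143,410)]])
print(cs,cs.mean(0),[np.linalg.norm(cs[i]-cs[i-1]) for i in range(4)])
for n in ("top","side"):
    c=dict(np.load(n+"3.npz"));P=pts(c);col=c["color"].astype(int)
    m=(P[...,0]>.4)&(P[...,0]<.7)&(P[...,1]<-.15)&(P[...,1]>-.42)&(P[...,2]>.06)&(P[...,2]<.074)&(col.min(-1)>150 if n=="top" else col.min(-1)>120)
    q=P[m][:,:2].astype(np.float32);print(n,m.sum(),cv2.minAreaRect(q),np.median(q,0))
    # held tin
    t=env.state()["position"];d=P[...,:2]-t[:2];z=P[...,2]
    k=(np.hypot(d[...,0],d[...,1])<.04)&(z>.255)&(z<.32)&(c["color"].min(-1)>90)
    print("held",k.sum(),np.percentile(z[k],[1,5,50,95,99]) if k.sum() else 0,P[k].mean(0))
```

```text
[[ 0.6345 -0.2122  0.067 ]
 [ 0.6166 -0.3715  0.067 ]
 [ 0.4782 -0.3554  0.067 ]
 [ 0.4979 -0.199   0.067 ]] [ 0.5568 -0.2845  0.067 ] [np.float64(0.13723613700274934), np.float64(0.1602480404047307), np.float64(0.13935279085071384), np.float64(0.15763210191261107)]
top 4054 ((0.5441126823425293, -0.28294962644577026), (0.16039904952049255, 0.1651756465435028), 82.85216522216797) [ 0.5561 -0.2844]
held 17 [0.2625 0.2638 0.2764 0.2914 0.2925] [0.5231 0.2419 0.2793]
side 4102 ((0.5443626642227173, -0.28295662999153137), (0.16058389842510223, 0.16570672392845154), 82.92616271972656) [ 0.5562 -0.2842]
held 17 [0.2625 0.2638 0.2764 0.2914 0.2925] [0.5231 0.2419 0.2793]
```

```bash
python3 -m pendant '[{"tx":1,"ty":0.4,"tz":0,"turn":0},{"tx":3,"ty":1.1,"tz":0,"turn":0},{"tx":6,"ty":2.2,"tz":0,"turn":0},{"tx":9.5,"ty":3.5,"tz":0,"turn":0},{"tx":13,"ty":4.8,"tz":0,"turn":0},{"tx":16.5,"ty":6.1,"tz":0,"turn":0},{"tx":20,"ty":7.3,"tz":0,"turn":0},{"tx":23.5,"ty":8.6,"tz":0,"turn":0}]'; python3 -m pendant '[{"tx":3.5,"ty":1.3,"tz":0,"turn":0},{"tx":7,"ty":2.6,"tz":0,"turn":0},{"tx":10.5,"ty":3.9,"tz":0,"turn":0},{"tx":14,"ty":5.2,"tz":0,"turn":0},{"tx":17.5,"ty":6.4,"tz":0,"turn":0},{"tx":20.5,"ty":7.5,"tz":0,"turn":0},{"tx":23,"ty":8.5,"tz":0,"turn":0},{"tx":24.5,"ty":9,"tz":0,"turn":0}]'; python3 -m pendant '[{"tx":1.5,"ty":0.5,"tz":0,"turn":0},{"tx":3,"ty":1.1,"tz":0,"turn":0},{"tx":4,"ty":1.5,"tz":0,"turn":0},{"tx":4,"ty":1.5,"tz":0.5,"turn":0},{"tx":4,"ty":1.5,"tz":2,"turn":0},{"tx":4,"ty":1.5,"tz":4,"turn":0},{"tx":4,"ty":1.5,"tz":6,"turn":0},{"tx":4,"ty":1.5,"tz":8,"turn":0}]'
```

```text
t: 7.6
position: [0.5401, 0.019, 0.2661]
eef_rot: [180.0, 0.0, -66.8]
force: [0.8, 0.3, -1.3]
grip_width: 0.0547
t: 8.4
position: [0.5539, -0.2419, 0.2657]
eef_rot: [180.0, 0.0, -66.9]
force: [-0.3, 0.1, -1.0]
grip_width: 0.0545
t: 9.2
position: [0.5566, -0.2812, 0.1854]
eef_rot: [-180.0, 0.0, -66.7]
force: [0.2, 0.2, -0.6]
grip_width: 0.0546
```

```bash
python3 -m pendant '[{"tx":0,"ty":0,"tz":2,"turn":0},{"tx":0,"ty":0,"tz":4,"turn":0},{"tx":0,"ty":0,"tz":6,"turn":0},{"tx":0,"ty":0,"tz":7.5,"turn":0},{"tx":0,"ty":0,"tz":8.7,"turn":0},{"tx":0,"ty":0,"tz":9.5,"turn":0},{"tx":0,"ty":0,"tz":10,"turn":0},{"tx":0,"ty":0,"tz":10,"turn":0}]'
python3 - <<'E'
from h import *
s=env.state();print(s["t"],s["position"],s["force"],s["grip_width"])
c=read_camera("side");np.savez("side4.npz",**{k:c[k] for k in("color","range_z","K","xyz","rotation")});cr=c["color"][110:210,250:380];cv2.imwrite("pics/side4.png",cv2.resize(cr,None,fx=6,fy=6,interpolation=3)[...,::-1])
P=pts(c);d=P[...,:2]-s["position"][:2];z=P[...,2]
a=np.radians(-66.75);X=np.array([np.cos(a),np.sin(a)]);Y=np.array([np.sin(a),-np.cos(a)])
r=np.hypot(d[...,0],d[...,1]);k=(r<.034)&(r>.022)&(z>.07)&(z<.13)&(c["color"].min(-1)>60)
print(k.sum(),np.percentile(z[k],[1,5,50,95,99]))
E
```

```text
t: 10.0
position: [0.5566, -0.282, 0.086]
eef_rot: [180.0, 0.0, -66.7]
force: [-0.1, -0.7, -0.1]
grip_width: 0.0546
10.0 [ 0.5566 -0.282   0.086 ] [-0.1148 -0.6629 -0.0552] 0.054643419484456876
164 [0.0707 0.0835 0.1015 0.1124 0.1143]
```

View pics/side4.png

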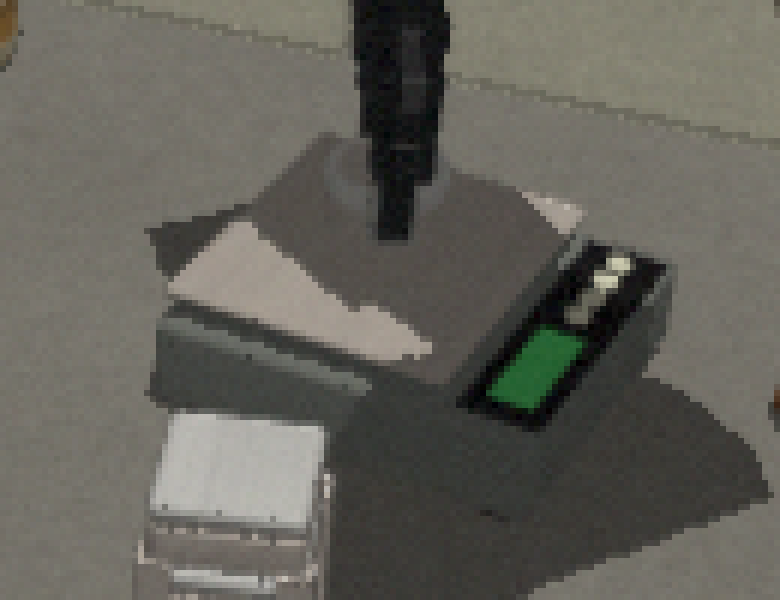

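The held tin sits over the pan's middle. Its top is at about 0.113, so its bottom is about 3 mm below the TCP and the remaining drop is about 16 mm. I'll feel for contact.

```bash
python3 -m pendant '[{"tx":0,"ty":0,"tz":0.3,"turn":0},{"tx":0,"ty":0,"tz":0.6,"turn":0},{"tx":0,"ty":0,"tz":0.9,"turn":0},{"tx":0,"ty":0,"tz":1.1,"turn":0},{"tx":0,"ty":0,"tz":1.25,"turn":0},{"tx":0,"ty":0,"tz":1.35,"turn":0},{"tx":0,"ty":0,"tz":1.4,"turn":0},{"tx":0,"ty":0,"tz":1.4,"turn":0}]'; python3 -m pendant '[{"tx":0,"ty":0,"tz":0.03,"turn":0},{"tx":0,"ty":0,"tz":0.06,"turn":0},{"tx":0,"ty":0,"tz":0.09,"turn":0},{"tx":0,"ty":0,"tz":0.1,"turn":0},{"tx":0,"ty":0,"tz":0.1,"turn":0},{"tx":0,"ty":0,"tz":0.1,"turn":0},{"tx":0,"ty":0,"tz":0.1,"turn":0},{"tx":0,"ty":0,"tz":0.1,"turn":0}]'
```

```text
t: 10.85
position: [0.5566, -0.2822, 0.0723]
eef_rot: [-180.0, -0.0, -66.8]
force: [-0.2, -1.0, -0.8]
grip_width: 0.0547
t: 11.65
position: [0.5567, -0.2822, 0.072]
eef_rot: [-180.0, -0.0, -66.7]
force: [-0.9, -0.7, 5.0]
grip_width: 0.0549
```

```bash
python3 -m pendant '[{"tx":0,"ty":0,"tz":0.02,"turn":0},{"tx":0,"ty":0,"tz":0.04,"turn":0},{"tx":0,"ty":0,"tz":0.06,"turn":0},{"tx":0,"ty":0,"tz":0.06,"turn":0},{"tx":0,"ty":0,"tz":0.06,"turn":0},{"tx":0,"ty":0,"tz":0.06,"turn":0},{"tx":0,"ty":0,"tz":0.06,"turn":0},{"tx":0,"ty":0,"tz":0.06,"turn":0}]'
```

```text
t: 12.45
position: [0.5566, -0.2822, 0.0719]
eef_rot: [-180.0, -0.0, -66.7]
force: [-3.7, 1.5, 9.4]
grip_width: 0.0546
```

Contact is felt at 9 N. I'll relieve to light contact, then open.

```bash
python3 -m pendant '[{"tx":0,"ty":0,"tz":-0.04,"turn":0},{"tx":0,"ty":0,"tz":-0.08,"turn":0},{"tx":0,"ty":0,"tz":-0.1,"turn":0},{"tx":0,"ty":0,"tz":-0.1,"turn":0},{"tx":0,"ty":0,"tz":-0.1,"turn":0},{"tx":0,"ty":0,"tz":-0.1,"turn":0},{"tx":0,"ty":0,"tz":-0.1,"turn":0},{"tx":0,"ty":0,"tz":-0.1,"turn":0}]'
```

```text
t: 13.25
position: [0.5566, -0.2822, 0.0719]
eef_rot: [-180.0, -0.0, -66.8]
force: [-1.4, 0.6, 6.4]
grip_width: 0.0547
```

```bash
python3 -m pendant '[{"tx":0,"ty":0,"tz":0,"turn":0},{"tx":0,"ty":0,"tz":0,"turn":0},{"tx":0,"ty":0,"tz":0,"turn":0},{"tx":0,"ty":0,"tz":0,"turn":0},{"tx":0,"ty":0,"tz":0,"turn":0},{"tx":0,"ty":0,"tz":0,"turn":0},{"tx":0,"ty":0,"tz":0,"turn":0},{"tx":0,"ty":0,"tz":0,"turn":0}]' 1 40;  python3 -m pendant '[{"tx":0,"ty":0,"tz":-0.5,"turn":0},{"tx":0,"ty":0,"tz":-1.5,"turn":0},{"tx":0,"ty":0,"tz":-3,"turn":0},{"tx":0,"ty":0,"tz":-5,"turn":0},{"tx":0,"ty":0,"tz":-7,"turn":0},{"tx":0,"ty":0,"tz":-9,"turn":0},{"tx":0,"ty":0,"tz":-11,"turn":0},{"tx":0,"ty":0,"tz":-13,"turn":0}]'; python3 -m pendant '[{"tx":0,"ty":1,"tz":0,"turn":0},{"tx":0,"ty":3,"tz":0,"turn":0},{"tx":0,"ty":6,"tz":0,"turn":0},{"tx":0,"ty":9,"tz":0,"turn":0},{"tx":0,"ty":12,"tz":0,"turn":0},{"tx":0,"ty":14,"tz":0,"turn":0},{"tx":0,"ty":15,"tz":0,"turn":0},{"tx":0,"ty":15,"tz":0,"turn":0}]'
python3 - <<'E'
from h import *
s=env.state();print(s["t"],s["position"],s["force"],s["grip_width"])
ims=[]
for n in("top","side"):
    c=read_camera(n);cv2.imwrite(f"pics/{n}5.png",c["color"][...,::-1]);P=pts(c)
    z=P[...,2];m=(abs(P[...,0]-.557)<.06)&(abs(P[...,1]+.282)<.06)&(z>.09)&(z<.105)
    if m.sum()>20: print(n,m.sum(),np.median(z[m]),cv2.minEnclosingCircle(P[m][:,:2].astype(np.float32)))
    m=(abs(P[...,0]-.527)<.05)&(abs(P[...,1]-.271)<.05)&(z>.155)
    print("next",m.sum(),np.median(z[m]))
E
```

```text
t: 14.05
position: [0.5566, -0.2822, 0.0717]
eef_rot: [180.0, -0.0, -66.7]
force: [0.1, -0.0, -0.0]
grip_width: 0.0858
t: 14.85
position: [0.5565, -0.2821, 0.2036]
eef_rot: [-180.0, -0.1, -66.7]
force: [-0.3, 0.2, -1.1]
grip_width: 0.0854
t: 15.65
position: [0.4178, -0.3417, 0.2016]
eef_rot: [180.0, 0.0, -66.8]
force: [0.3, 0.1, -0.4]
grip_width: 0.0854
15.65 [ 0.4178 -0.3417  0.2016] [ 0.3017  0.1398 -0.4104] 0.08536425190524145
top 502 0.09751041987264808 ((0.5557965040206909, -0.2827816605567932), 0.028716308996081352)
next 555 0.17006983749153304
side 219 0.09714897675675116 ((0.5545424818992615, -0.2797459661960602), 0.029937362298369408)
next 788 0.17008774786375974
```

View pics/top5.png

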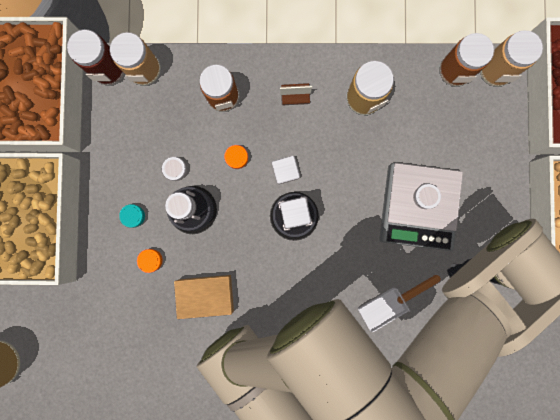

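View pics/side5.png

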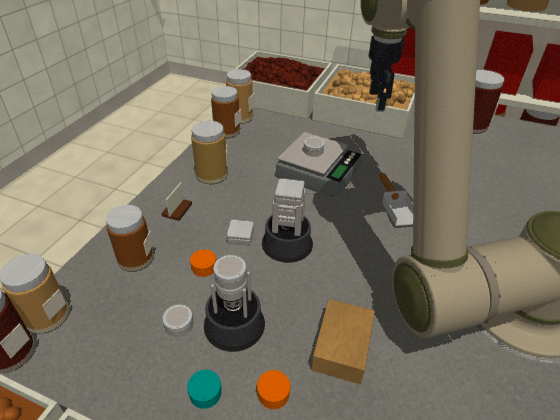

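The tin stands upright on the pan at top (428,196) and side (314,146). It is centred to within about 2 mm of the measured pan middle. The square tins are untouched, the next round tin is up, and the arm is clear, so I'm handing in.

```bash
python3 -c "
from plant import env
print(env.sign_off())"
```

```text
the job is handed in; nothing more can be done
None
```

The top round tin is standing upright near the middle of the scale's pan, and I handed the job in at about 15.8 s of the 48 s allowed. I gripped it by its upper 16 mm or so, drew it straight up, set it down until I felt light contact (at most about 9 N), then let go and moved the arm clear.

- **Tin on the pan:** the top camera puts its centre at (0.556, -0.283), with its top at 0.0975 m, which matches a 30 mm tin standing on the 67 mm pan. The pan's middle measured (0.557, -0.2845) in the same camera.
- **Round holder:** the next tin's top is now at 0.170 m, so it rose into place.
- **Everything else:** the square tins, the loose tin and the coloured look-alikes look unmoved in both cameras.

**Disagreement between cameras:** the side camera's tin position differs from the top camera's by about 3 mm, mostly in y. That is about what their calibration allows, and the tin was about 4 mm apart between them before the move too. I aimed between the two, so the tin could be about 2–3 mm off the pan's exact middle. No check failed.

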